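# Stack the next tote on the finished clevises at the drill press

### The arm

A 6-joint arm with a two-finger parallel gripper is mounted at the origin on the work surface. World frame = base frame: x ahead of the robot, y to its left, z up, the work surface at z = 0. Lengths are in m, angles in rad, forces in N, time in s.
With the tool pointing down it reaches from about 0.325 to 0.925 m from the base axis. Payload 3.1 kg.
Tool frame: the origin (TCP) lies at the very end of the fingers, on their centre line; the grasp point (between the pads) lies grip_point_offset behind it (grip_point_offset is the distance from the TCP to the grasp point, in m); z points along the fingers, y is the line along which they close (so a half turn about z gives the same grasp; the last joint's range is limited). The gripper opens to 85 mm and grips with 20 to 120 N. Pads are 22 mm wide; open, the fingers measure 114 mm over their backs; the gripper's body (76 mm by 85 mm) begins 54 mm behind the grasp point. The pads swing forward as they close: fully open they stand 13 mm farther back than shut.
Start: joints at [1.199, 0.217, 1.613, -0, 1.311, -0.112], TCP at [0.161, 0.604, 0.231] pointing down, gripper open.
Joint ranges: [-2.75, 2.75], [-0.78, 2.1], [0.31, 2.55], [-1.13, 4.27], [0.13, 2.63], [-2.58, 2.58]. Speed limits (rad/s): [2.79, 2.79, 3.14, 3.14, 3.14, 3.14].

### API

Orientations are given as [roll, pitch, yaw] about the fixed x, y, z axes, in that order (R = Rz(yaw) Ry(pitch) Rx(roll)).
In Python, from rig import reach, movel, move_j, grip, hold, solve_ik, sense, capture, MotionError, close_job, grip_point_offset gives the robot as it stands. Calls block until the motion is done:
- reach(position, orientation): joint-space move of the TCP to a pose.
- movel(position, orientation=None, vel=0.15, max_force=None): straight line of the TCP; orientation=None keeps the orientation; vel is the mean speed in m/s. With max_force (N) it stops when the force on the tool has changed by that much, and returns True; else False.
- move_j(angles): joint-space move.
- grip(opening): opening from 0.0 (shut) to 1.0 (fully open); the grip force is fixed at half the most; returns when the fingers have stopped.
- hold(seconds).
- solve_ik(position, orientation): joint angles nearest the present ones, or None.
- sense(): the state.
- capture(name): name is "side" or "top"; returns a dict with "pixels" (420x560x3 uint8, blue, green, red), "camera_matrix" (3x3 intrinsics, pixels), "k1" (the pictures are not rectified: a ray, as slopes to the right and down, at radius r is drawn at 1 + k1 r^2 times it, then the intrinsics apply), "origin" and "rotation" of the camera in the world. Camera axes: x right, y up, looking along -z (the intrinsics and any distortion apply to the point x, -y, -z); pixel columns grow to the right and rows downward; lengths in m; the calibration is good to about 2 mm. A picture is of the moment at which its call begins. There is no depth.
A pose or a line that the arm cannot do raises MotionError and nothing moves.
- close_job(): hands the job in; it is judged then, once.
The state is a dict: "t": time; "q": joint angles; "dq": joint speeds; "tau": joint torques, N m; "ee_pos": TCP position; "tool_rot": TCP orientation; "ft_force": force on the tool from outside, world axes, zero at the start; "moment": the same for the moment, N m; "width": opening from 0.0 (shut) to 1.0 (fully open); "grasp_force": force on a finger pad.
Only numpy, scipy, OpenCV 4.12 (cv2) and the standard library are available. Lean on these libraries where they do the work, as an engineer would, in place of code of your own. Each camera call takes 0.05 s, during which the arm holds its last target. There are 200 camera calls.

### The job

Take the last drilled clevis out of the open drill vise and stand it upright in the tote with the two finished ones, without dropping it. Then lift the upper tote out of the nested pair of empties, turn it so that it stacks on the filled tote instead of nesting into it, and set it down gently, fully seated and level on the ledges all round. Keep the finished clevises standing, and leave the lower empty tote, the filled tote and the bench tools where they are.

Things in the scene. Friction and masses are not known exactly. Their poses are not given: they have to be found in the camera images.
- filled_tote: Filled stack-nest tote, slate blue with one YELLOW end, two finished clevises standing in its yellow half. 206 (x) by 142 (y) by 80 mm high, 240 g. Origin: centre of underside; x runs along the length to the yellow end, z up. Floor 3 mm thick; walls taper to a foot of 172 by 108 mm; an upright rim band, 10 mm thick, 24 mm high, goes all round. The three totes are identical.
- spare_tote: Upper, empty tote of the nested pair, the one to stack; same make, size, axes as the filled tote, about 220 g. Yellow ends the SAME way: totes nest (starts so, underside 41 mm above the lower's, lifts straight out). Yellow ends OPPOSITE (half a turn): it stacks, underside 72 mm above the lower's, centres over one another. Its rim can be pinched from above.
- nest_tote: Lower empty tote of the nested pair, standing on the bench: same make, size, axes and origin. It stays where it is.
- ledge (a point): One of the four ledges of the filled tote: flat top of a column on the inside of the long walls, at x = -58 mm, y = +51 mm, z = 78 mm of the tote. The others: x = -58, y = -51; x = +20, y = +51; x = +20, y = -51. Ledges are 20 mm wide (x) and reach in to |y| = 44.5 mm; below z = 37 mm the columns are 34 mm wide and reach in to |y| = 37 mm.
- pocket (a point): One of the four foot pockets of the spare tote, at x = +58 mm, y = +47 mm, z = 6 mm (its roof); the others: x = +58, y = -47; x = -20, y = +-47. Pockets are 28 mm wide, 14 mm deep, 6 mm high, open below and outwards. Stacked, they sit over the ledges with about 4 mm play each way; if they miss, the tote stays 6 mm high or tilted. Deep channels at x = -58, +20 let it nest.
- rim_left (a point): Top of the spare tote's rim, middle of its +y long side: x = 0, y = +66, z = 80 mm of the tote. The rim band here is 10 mm thick, upright faces 24 mm high. The -y side is the same at y = -66; the end rims are at x = +-98 mm. Nested, this rim's top is 41 mm above the lower tote's rim.
- free_floor (a point): Middle of the free half of the filled tote's floor (its plain end): x = -36, y = 0, z = 3 mm of the tote. Free floor: x from -75 to +10 mm, |y| under 34 mm. Site axes are the tote's.
- clevis: Drilled aluminium clevis, 44 (x) by 26 (y) by 46 mm high, about 110 g, standing upright on the vise bed, loose between the open jaws: a block with a 10 mm slot along x in its upper 24 mm, leaving two 8 mm ears with drilled holes. Origin: centre of underside; z up. Grip it across its 26 mm (y).
- done_a: Finished clevis, same as the drilled one, standing in the filled tote nearer the middle, its length across the tote. Origin: centre of its underside.
- done_b: Finished clevis, same as the other, standing in the filled tote next to the yellow end. Origin: centre of its underside.
- vise: Grey cast drill-press vise, fixed, jaws open along x. Origin: on the bench, under the middle of the jaw gap. Bed (where the clevis stands) at z = 34 mm; jaw faces at x = +-29 mm, 80 mm wide in y, tops at z = 70 mm; base 100 mm wide, x from -75 to +118 mm; screw with a T-bar to x = +175 mm, up to 78 mm high. Between the jaws it is open at both y sides.
- oil_bottle: Small amber oil bottle with red cap, 48 mm across, 130 mm tall, upright; bystander. Origin under its centre.
- paste_tin: Low green tin of cutting paste, 68 mm across, 45 mm high; bystander. Origin under its centre.
- chip_brush: Brush with a pale wooden handle lying on the bench; bystander.
- deburrer: Deburring tool with a blue handle, like a screwdriver, lying on the bench; bystander.
- chuck_key: Dark steel T-shaped drill chuck key, 90 mm long, lying on the bench near the robot; bystander.
There are look-alikes about, which are no part of the job. What is shaped like the clevis but green or red is not meant.

How it is judged:
By the outcome, as a careful person would: the job done as asked, in the order asked, and still so for the second after the job is handed in, with the robot touching nothing.
It also fails if it takes over 69 s, if anything falls off the work surface, if the arm or the gripper's body presses on something with over 40 N, if the wrist force passes 120 N, or if a joint passes its speed limit or range.

## Working session

There is one attempt and no reset: what is moved stays moved. The work goes in short steps, each a Python script; the robot and the scene stay as the last script left them, time stands still between calls to the robot, and variables do not carry over. Pictures are saved under pics/ and viewed, at most 10 in all, crops included, and the job is handed in when it is done.

```bash
ls; mkdir -p pics; cat > h.py <<'E'
import numpy as np, cv2, sys
from rig import *
def cap(n,f=None):
    c=capture(n)
    if f: cv2.imwrite('pics/'+f,c['pixels'])
    return c
def rays(c,uv):
    K=np.array(c['camera_matrix'],float); uv=np.array(uv,float).reshape(-1,1,2)
    d=np.array([c['k1'],0,0,0,0],float)
    p=cv2.undistortPoints(uv,K,d).reshape(-1,2)
    r=np.c_[p[:,0],-p[:,1],-np.ones(len(p))]
    return np.array(c['origin']),r@np.array(c['rotation']).T
def onz(c,uv,z):
    o,r=rays(c,uv); return o+r*((z-o[2])/r[:,2])[:,None]
def proj(c,P):
    R=np.array(c['rotation']); p=(np.atleast_2d(P)-np.array(c['origin']))@R
    s=np.c_[p[:,0]/-p[:,2],-p[:,1]/-p[:,2]]
    r2=(s**2).sum(1,keepdims=True); s=s*(1+c['k1']*r2)
    K=np.array(c['camera_matrix']); return np.c_[s[:,0]*K[0,0]+K[0,2],s[:,1]*K[1,1]+K[1,2]]
E
python3 - <<'E'
from h import *
for n in('top','side'):
    c=cap(n,n+'0.png');print(n,c['origin'],np.round(c['rotation'],3).tolist(),c['k1'],c['camera_matrix'])
print(grip_point_offset,sense())
E
```

```text
pics
top [0.36712057 0.01801652 1.33704729] [0.159, -0.032, -1.55] 0.019460554156557914 [[480.19132866   0.         274.76306077]
 [  0.         480.19132866 204.2102783 ]
 [  0.           0.           1.        ]]
side [ 0.08285146 -0.58150403  0.85224812] [0.772, -0.02, -0.65] 0.032689712082896095 [[400.961449     0.         274.07047135]
 [  0.         400.961449   208.05934399]
 [  0.           0.           1.        ]]
0.0187 {'t': 0.1, 'q': array([ 1.19880035e+00,  2.17699621e-01,  1.61480321e+00,  2.74705629e-05,
        1.31129093e+00, -1.12177142e-01]), 'dq': array([ 0.00019199, -0.00048782, -0.00368064,  0.00095448,  0.00138361,
       -0.00110574]), 'tau': array([-1.41153017e-03, -3.98072290e+01, -3.04972565e+01, -2.58809705e-04,
        4.18951182e-03, -2.29679375e-05]), 'ee_pos': array([0.16025097, 0.60333753, 0.23007045]), 'tool_rot': array([-3.13940836e+00, -2.72764031e-04,  2.88176644e+00]), 'ft_force': array([-0.27008846,  0.21170492, -1.07132066]), 'moment': array([0.03752776, 0.00144231, 0.06228679]), 'grasp_force': 0.0, 'width': 0.9999286792651574}
```

View pics/top0.png

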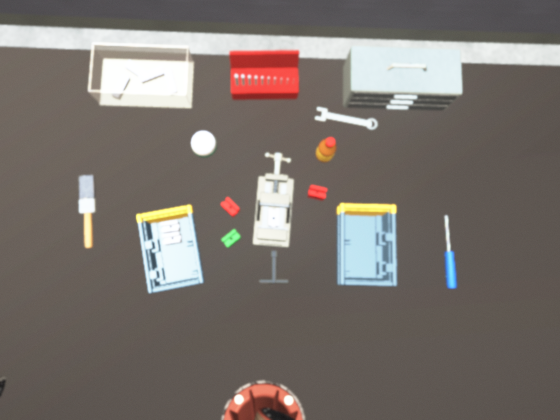

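View pics/side0.png

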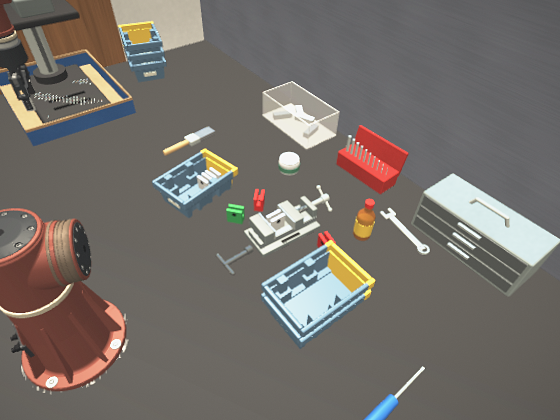

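```bash
python3 - <<'E'
s=open('h.py').read()
s=s.replace("from rig import *","from rig import *\nfrom scipy.spatial.transform import Rotation as Ro").replace("np.array(c['rotation'])","RR(c)")
s=s.replace("def rays","def RR(c): return Ro.from_euler('xyz',c['rotation']).as_matrix()\ndef rays")
open('h.py','w').write(s)
im=__import__('cv2').imread('pics/top0.png');import cv2,numpy as np
a=cv2.resize(im[195:300,130:210],None,fx=5,fy=5,interpolation=2)
b=cv2.resize(im[195:300,328:406],None,fx=5,fy=5,interpolation=2)
cv2.imwrite('pics/crop1.png',np.hstack([a,b]))
c=cv2.resize(im[165:255,215:335],None,fx=6,fy=6,interpolation=2)
cv2.imwrite('pics/crop2.png',c)
E
python3 - <<'E'
from h import *
c=cap('top');print(onz(c,[(265,405),(275,215)],0)); print(proj(c,[[0,0,0]]))
E
```

```text
[[ 0.04669724 -0.00557437  0.        ]
 [ 0.55220492 -0.02126209  0.        ]]
[[262.42779615 423.90308291]]
```

View pics/crop1.png

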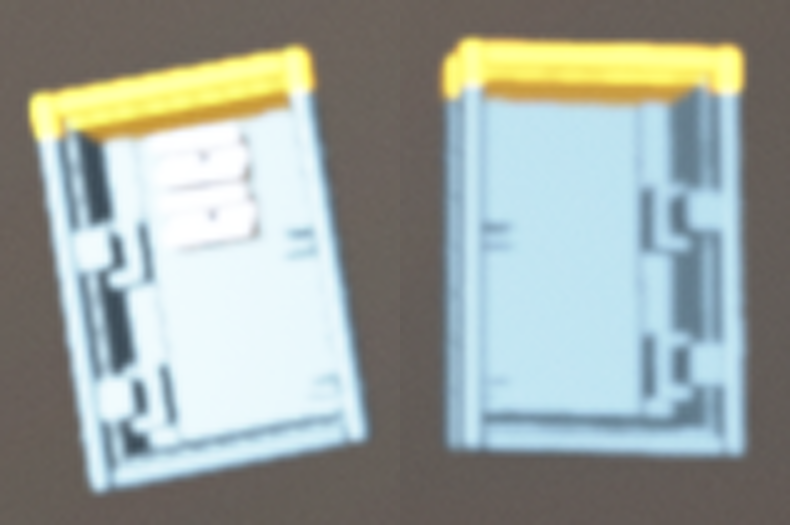

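View pics/crop2.png

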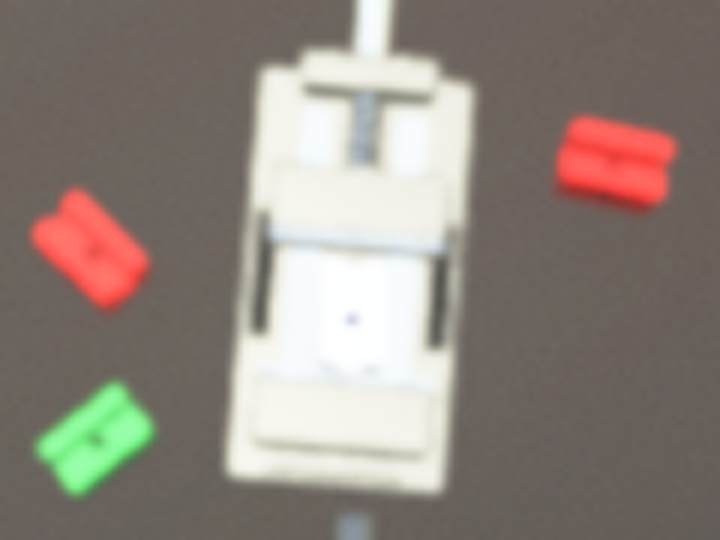

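```bash
cat > m.py <<'E'
from h import *
def edges(c,box,z,S=4,out=True):
    x0,x1,y0,y1=box; im=c['pixels'][y0:y1,x0:x1].astype(np.float32)
    g=np.abs(im-np.median(c['pixels'][260:300,330-110:330],axis=(0,1))).max(2)
    g=cv2.resize(g,None,fx=S,fy=S,interpolation=cv2.INTER_CUBIC)
    m=(g>60).astype(np.uint8)
    k=max(cv2.findContours(m,0,cv2.CHAIN_APPROX_NONE)[0],key=cv2.contourArea)[:,0,:]
    uv=(k+0.5)/S-0.5+[x0,y0]
    P=onz(c,uv,z)[:,:2]
    (cx,cy),(w,h),a=cv2.minAreaRect((P*1000).astype(np.float32))
    a=np.deg2rad(a)
    if w<h: a+=np.pi/2; w,h=h,w
    if np.cos(a)<0: a+=np.pi
    a=(a+np.pi)%(2*np.pi)-np.pi
    ctr=np.array([cx,cy])/1000
    ex=np.array([np.cos(a),np.sin(a)]);ey=np.array([-ex[1],ex[0]])
    L=(P-ctr)@np.c_[ex,ey]; r={}
    print('rect',ctr.round(4),round(w,1),round(h,1),'yaw',round(a,4))
    for n,i,s,H,o in(('+x',0,1,w,h),('-x',0,-1,w,h),('+y',1,1,h,w),('-y',1,-1,h,w)):
        q=L[(np.abs(L[:,i]*s-H/2000)<.008)&(np.abs(L[:,1-i])<o/2000-.025)]
        p=np.polyfit(q[:,1-i],q[:,i],1); print(n,'off mm',round(p[1]*1000,2),'edge yaw',round(a+np.arctan(p[0])*(-1 if i==0 else 1),4))
    return ctr,a
E
python3 - <<'E'
from m import *
c=cap('top')
edges(c,(125,215,195,300),.080); edges(c,(325,410,195,295),.121)
im=c['pixels'][190:235,245:305]; print(np.round(im[:,:,0][5:45:3,10:50:3]))
b=cv2.resize(im,None,fx=8,fy=8,interpolation=2).astype(float)
b=np.clip((b-190)*255/65,0,255)
s=cap('side'); d=s['pixels'][195:265,235:330]; d=cv2.resize(d,None,fx=5,fy=5,interpolation=2)
h=max(b.shape[0],d.shape[0]); C=np.zeros((h,b.shape[1]+d.shape[1],3),np.uint8); C[:b.shape[0],:b.shape[1]]=b; C[:d.shape[0],b.shape[1]:]=d
C=cv2.resize(C,None,fx=.8,fy=.8) if C.shape[1]>800 else C
print(C.shape,b.shape,d.shape);cv2.imwrite('pics/crop3.png',C)
E
```

```text
rect [0.4489 0.2532] 210.8 149.9 yaw 0.2114
+x off mm 104.78 edge yaw 0.2149
-x off mm -104.9 edge yaw 0.2115
+y off mm 72.36 edge yaw 0.2131
-y off mm -71.58 edge yaw 0.2113
rect [ 0.4687 -0.2521] 211.0 157.4 yaw 0.001
+x off mm 104.76 edge yaw 0.0016
-x off mm -104.77 edge yaw -0.0053
+y off mm 75.61 edge yaw 0.0044
-y off mm -75.58 edge yaw 0.0002
[[103 231 233 236 235 234 234 233 232 232 230 227 216  99]
 [110 223 233 238 237 236 236 234 234 233 233 226 208  96]
 [117 146 229 238 237 237 236 235 236 235 234 224 195  96]
 [131 123 218 235 238 241 238 240 239 241 234 206 142  96]
 [138 105 202 249 249 235 215 215 219 228 199 143 140  96]
 [145  97 219 253 253 255 255 255 253 253 229  83 148  97]
 [152  91 228 253 252 255 255 255 254 253 227  83 143  94]
 [170  88 235 253 251 255 254 255 254 253 221  84 130  96]
 [179 109 237 253 251 255 251 255 254 253 205 101 117  94]
 [215 233 243 253 250 255 255 255 254 252 200 135 113  94]
 [228 244 249 253 248 251 255 252 253 251 235 230 115  94]
 [232 232 237 240 239 238 243 244 249 248 246 231 108  95]
 [233 235 238 238 237 236 236 235 234 233 229 214 102  93]
 [233 237 240 239 238 238 238 237 236 235 229 219  98  94]]
(288, 764, 3) (360, 480, 3) (350, 475, 3)
```

View pics/crop3.png

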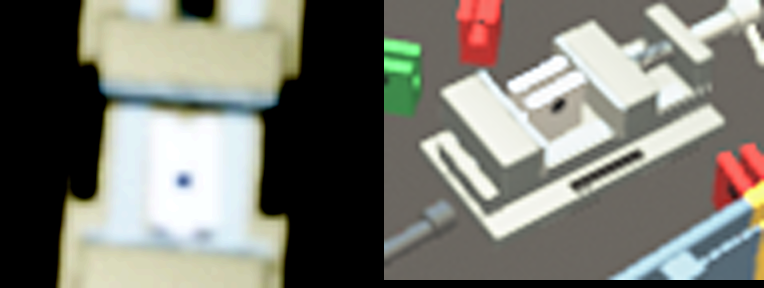

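```bash
python3 - <<'E'
from m import *
c=cap('top'); s=cap('side')
print('hole @.056',onz(c,[(273.6,218.3)],.056))
u=lambda a:np.array(a)/6+[215,165]-.4
P=onz(c,u([(265,65),(228,475),(473,85),(443,490)]),.02); print('vise base',P.round(4)[:,:2], np.arctan2(P[0,1]-P[1,1],P[0,0]-P[1,0]),np.arctan2(P[2,1]-P[3,1],P[2,0]-P[3,0]))
S=6;im=c['pixels'][200:232,258:290]; R=cv2.resize(im[:,:,2].astype(np.float32),None,fx=S,fy=S,interpolation=2)
print(im[4:28:3,4:28,2])
for t in(235,245):
    k=max(cv2.findContours((R>t).astype(np.uint8),0,cv2.CHAIN_APPROX_NONE)[0],key=cv2.contourArea)[:,0,:]
    Q=onz(c,(k+.5)/S-.5+[258,200],.080)[:,:2]; print(t,cv2.minAreaRect((Q*1000).astype(np.float32)))
T=[(np.array([.4489,.2532]),.212,.080),(np.array([.4687,-.2553]),.001,.121)]
tiles=[]
for (ctr,a,z),bt,bs in zip(T,((125,215,195,300),(325,410,195,295)),((140,250,140,220),(250,385,230,345))):
    e=np.array([[np.cos(a),np.sin(a)],[-np.sin(a),np.cos(a)]])
    X=np.c_[ctr+np.array([[103,71],[103,-71],[-103,-71],[-103,71]])/1000@e,np.full(4,z)]
    for cam,b in((c,bt),(s,bs)):
        f=400/max(b[1]-b[0],(b[3]-b[2])*400/300)
        t=cv2.resize(cam['pixels'][b[2]:b[3],b[0]:b[1]],None,fx=f,fy=f,interpolation=2)
        p=((proj(cam,X)-[b[0],b[2]]+.5)*f).astype(np.int32); cv2.polylines(t,[p.reshape(-1,1,2)],True,(0,0,255),1)
        o=np.zeros((300,400,3),np.uint8); o[:min(300,t.shape[0]),:t.shape[1]]=t[:300,:400]; tiles.append(o)
cv2.imwrite('pics/ov.png',np.vstack([np.hstack(tiles[:2]),np.hstack(tiles[2:])]))
E
```

```text
hole @.056 [[ 0.5353989  -0.01603873  0.056     ]]
vise base [[ 0.6602  0.0272]
 [ 0.4684  0.039 ]
 [ 0.6534 -0.0703]
 [ 0.4639 -0.0594]] -0.061462952149201555 -0.05744557421003823
[[215 220 225 227 227 228 229 231 232 233 231 229 230 232 233 235 234 235
  236 237 237 237 234 233]
 [238 242 243 243 243 241 241 240 238 236 232 228 224 222 222 223 221 220
  219 218 216 212 211 200]
 [243 247 248 248 248 249 251 254 254 254 254 253 253 253 254 254 253 250
  248 248 248 247 244 235]
 [245 247 248 248 248 248 251 254 254 255 255 254 254 254 254 254 253 251
  249 248 248 247 244 234]
 [246 247 248 248 247 248 251 254 254 254 253 251 251 253 254 254 253 251
  249 248 248 246 243 231]
 [246 247 247 248 248 249 251 254 254 254 249 242 245 252 254 254 253 251
  249 248 248 246 240 219]
 [247 247 247 247 248 248 251 254 254 255 255 254 254 254 254 254 253 251
  248 248 247 245 239 212]
 [247 248 248 248 247 245 242 242 245 250 253 253 253 250 247 247 248 248
  247 247 247 246 244 243]]
235 ((530.6781616210938, -13.621719360351562), (66.45742797851562, 80.836181640625), 1.3994746208190918)
245 ((535.1920166015625, -7.937213897705078), (68.32969665527344, 52.19284439086914), 88.79939270019531)
```

View pics/ov.png

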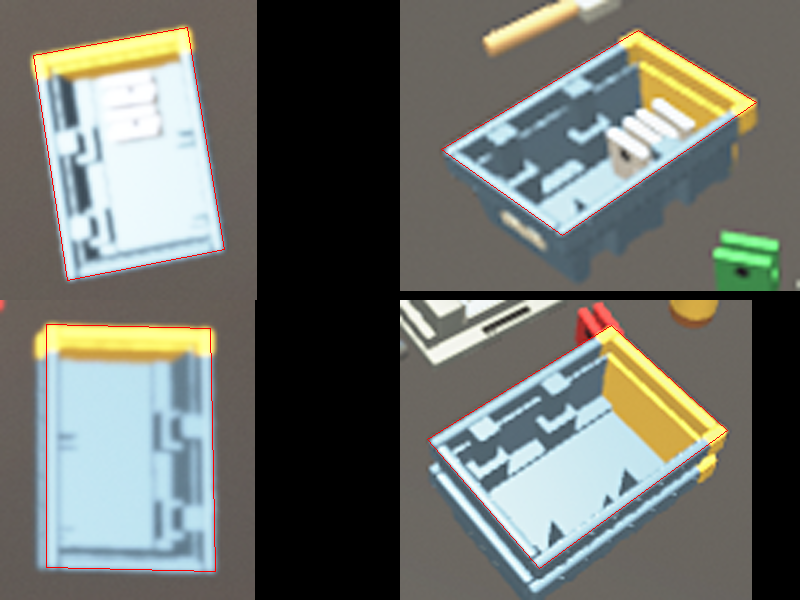

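```bash
python3 - <<'E'
from m import *
c=cap('top'); s=cap('side')
R=c['pixels'][:,:,2].astype(float); L=[];Rr=[]
for v in range(210,221):
    r=R[v]
    for lst,rng in((L,range(265,273)),(Rr,range(275,283))):
        for u in rng:
            if (r[u]-251)*(r[u+1]-251)<=0 and r[u]!=r[u+1]: lst.append((u+(251-r[u])/(r[u+1]-r[u]),v)); break
for l in(L,Rr):
    P=onz(c,l,.08); p=np.polyfit(P[:,0]-.535,P[:,1],1); print(len(l),'y@.535',p[1],'yaw',np.arctan(p[0]),'x',P[:,0].min(),P[:,0].max())
x,y,a=.535,-.0155,-.06
e=np.array([[np.cos(a),np.sin(a)],[-np.sin(a),np.cos(a)]])
def box(cam,t,b,f,X):
    p=((proj(cam,X)-[b[0],b[1]]+.5)*f).astype(np.int32); cv2.polylines(t,[p.reshape(-1,1,2)],True,(0,0,255),1)
X=np.c_[[x,y]+np.array([[22,13],[22,-13],[-22,-13],[-22,13]])/1000@e,np.full(4,.08)]
tl=[]
for cam,b in((c,(245,190)),(s,(255,200))):
    t=cv2.resize(cam['pixels'][b[1]:b[1]+45,b[0]:b[0]+50],None,fx=8,fy=8,interpolation=2)
    t=np.clip((t.astype(float)-150)*2.4,0,255).astype(np.uint8) if cam is c else t
    box(cam,t,b,8,X); tl.append(t)
cv2.imwrite('pics/cl.png',np.hstack(tl))
# done clevises
for q,r in (('solve',solve_ik([x,y,.2],[np.pi,0,a])),): print(r)
for yw in(a,a+np.pi): print(yw,solve_ik([x,y,.2],[np.pi,0,yw]))
E
```

```text
11 y@.535 -0.0002756108298204795 yaw 0.00020234668751873113 x 0.5273365508927794 0.5540071937313957
11 y@.535 -0.026777168880381723 yaw -0.14765561437829405 x 0.5280855789192445 0.5547617569871901
[-1.60125854e-01  5.55749089e-02  1.85487990e+00 -4.44089210e-16
  1.23113785e+00  1.47067047e+00]
-0.06 [-1.60125854e-01  5.55749089e-02  1.85487990e+00 -4.44089210e-16
  1.23113785e+00  1.47067047e+00]
3.081592653589793 [-0.16012585  0.05557491  1.8548799   0.          1.23113785 -1.67092218]
```

View pics/cl.png

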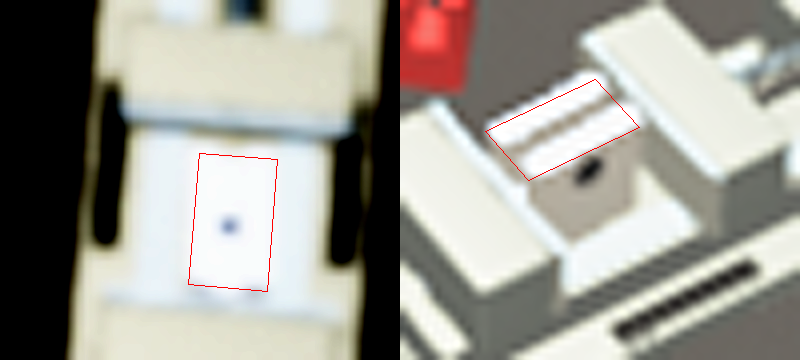

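```bash
cat >> h.py <<'E'
FT=(np.array([.4489,.2532]),.212); SP=(np.array([.4687,-.2553]),.001)
def tp(T,x,y):
    a=T[1]; return T[0]+[np.cos(a)*x-np.sin(a)*y,np.sin(a)*x+np.cos(a)*y]
def st(l):
    s=sense(); print(l,'t',round(s['t'],2),s['ee_pos'].round(4),'yaw',s['tool_rot'][2].round(3),'F',s['ft_force'].round(1),'w',round(s['width'],3),'g',round(s['grasp_force'],1)); return s
E
python3 - <<'E'
from h import *
P=[.538,-.0145]; o=[np.pi,0,-.06]
grip(.7); reach(P+[.16],o); st('above')
print(movel(P+[.038],vel=.15,max_force=8)); st('down')
grip(0); s=st('grip')
if s['grasp_force']>5:
    movel(P+[.10],vel=.1); st('up'); movel(P+[.2],vel=.2); st('up2'); cap('side','lift.png')
E
```

```text
above t 3.41 [ 0.5381 -0.0138  0.1601] yaw -0.059 F [-0.1 -0.4  0.3] w 0.696 g 0.0
False
down t 4.38 [ 0.539  -0.0146  0.0389] yaw -0.06 F [ 0.4 -1.  -0.6] w 0.698 g 0.0
grip t 4.78 [ 0.5393 -0.0147  0.0393] yaw -0.06 F [-0.2  0.3  5.8] w 0.296 g 58.4
up t 5.54 [ 0.5373 -0.0144  0.0994] yaw -0.06 F [-1.   0.6 -0.9] w 0.302 g 58.7
up2 t 6.19 [ 0.537  -0.0144  0.1986] yaw -0.06 F [ 1.   0.3 -1.3] w 0.295 g 58.9
```

```bash
python3 - <<'E'
from h import *
p=list(tp(FT,-.033,0)); o=[np.pi,0,.212+np.pi/2]
reach(p+[.2],o); st('above')
movel(p+[.03],vel=.15); st('near'); print(movel(p+[.004],vel=.025,max_force=4)); s=st('down')
grip(.48); st('rel')
q=list(s['ee_pos'])
movel(p+[.06],vel=.06); movel(p+[.22],vel=.25); st('up')
t=cap('top');S=cap('side')
a=cv2.resize(t['pixels'][195:300,130:210],None,fx=5,fy=5,interpolation=2)
b=cv2.resize(S['pixels'][140:220,150:245],None,fx=4,fy=4,interpolation=2)
o=np.zeros((525,790,3),np.uint8);o[:a.shape[0],:a.shape[1]]=a;o[:b.shape[0],405:405+b.shape[1]]=b
cv2.imwrite('pics/pl.png',o)
E
```

```text
above t 7.42 [0.4165 0.2457 0.1992] yaw 1.782 F [ 0.3 -0.1 -1.6] w 0.301 g 58.9
near t 8.71 [0.4176 0.2466 0.0309] yaw 1.783 F [ 0.6  0.4 -1.4] w 0.3 g 58.9
True
down t 9.52 [0.4164 0.2461 0.0084] yaw 1.783 F [-0.2  0.2  4.3] w 0.297 g 59.3
rel t 9.82 [0.4156 0.2458 0.0076] yaw 1.783 F [ 1.4  1.1 -0.3] w 0.482 g 0.0
up t 11.63 [0.4156 0.2458 0.2184] yaw 1.783 F [ 0.1 -0.3 -0.8] w 0.481 g 0.0
```

View pics/pl.png

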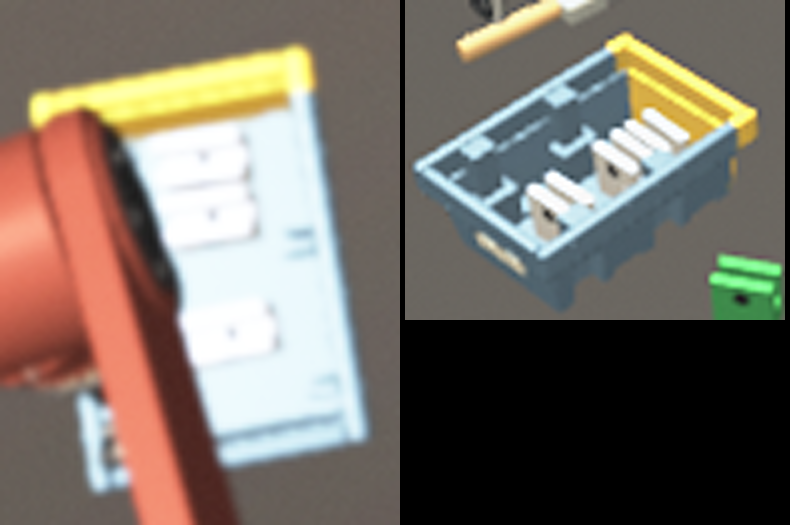

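```bash
python3 - <<'E'
from h import *
p=list(tp(SP,-.019,.066)); o=[np.pi,0,.001]
grip(.65)
reach([.47,0.1,.26],[np.pi,0,.8]); reach(p+[.2],o); s=st('above'); print(s['q'].round(2))
print(movel(p+[.092],vel=.1,max_force=6)); st('down')
grip(0); s=st('grip')
if s['grasp_force']>5 and s['width']<.25:
    movel(p+[.11],vel=.05); st('a'); movel(p+[.25],vel=.12); st('up')
    c=cap('side'); t=cap('top'); cv2.imwrite('pics/sp.png',np.hstack([c['pixels'][90:390,220:420],t['pixels'][90:390,280:480]]))
E
```

```text
above t 13.84 [ 0.4501 -0.1881  0.2   ] yaw 0.003 F [ 0.  -0.5  0.4] w 0.648 g 0.0
[-0.54 -0.05  1.96  0.    1.23  1.03]
False
down t 15.07 [ 0.4503 -0.1897  0.0928] yaw 0.001 F [-0.3  0.1 -0.4] w 0.653 g 0.0
grip t 15.54 [ 0.4501 -0.19    0.0935] yaw 0.001 F [-2.4  2.4  6.9] w 0.132 g 58.3
a t 16.05 [ 0.4494 -0.1891  0.1099] yaw 0.001 F [-0.7 -0.1 -1.7] w 0.122 g 57.4
up t 17.37 [ 0.449  -0.1889  0.2488] yaw 0.001 F [ 0.3 -0.7 -2.8] w 0.125 g 57.5
```

View pics/sp.png

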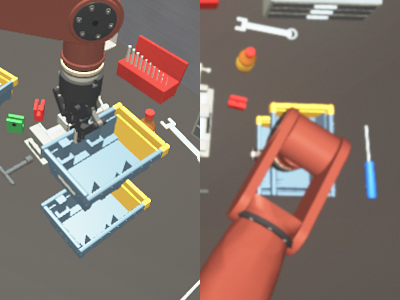

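```bash
python3 - <<'E'
from h import *
p=list(tp((FT[0],FT[1]+np.pi),-.019,.066)); print(p)
movel([.45,0,.25],[np.pi,0,1.68],vel=.1); st('mid')
movel(p+[.25],[np.pi,0,.212+np.pi],vel=.1); s=st('over'); print(s['q'].round(2))
movel(p+[.165],vel=.1); st('hover')
c=cap('side','hov.png'); T=(FT[0],FT[1]+np.pi)
hsv=cv2.cvtColor(c['pixels'],40); m=cv2.inRange(hsv,(18,120,120),(35,255,255)); m[:,260:]=0
# predicted yellow-end rim-top corners vs yellow mask extremes
z=s=sense()['ee_pos'][2]+.028
X=[list(tp(T,sx*.103,sy*.071))+[z] for sx in(1,-1) for sy in(1,-1)]
print('z',z,'pred px',proj(c,X).round(1).tolist())
for k in cv2.findContours(m,0,2)[0]:
    if cv2.contourArea(k)>40: print('yellow',cv2.boundingRect(k),cv2.approxPolyDP(k,2,True)[:,0].tolist())
E
```

```text
[np.float64(0.48136205461150516), np.float64(0.1926755007422642)]
mid t 19.51 [ 4.5e-01 -3.0e-04  2.5e-01] yaw 1.679 F [-0.6 -0.2 -1.5] w 0.123 g 57.4
over t 21.61 [0.4813 0.1924 0.25  ] yaw -2.93 F [ 0.4 -0.8 -2.1] w 0.126 g 57.4
[ 0.24 -0.03  1.84 -0.    1.33 -1.54]
hover t 22.61 [0.4821 0.1928 0.1658] yaw -2.93 F [ 0.5 -0.6 -2.2] w 0.128 g 57.4
z 0.19405785093394096 pred px [[177.6, 172.1], [142.3, 148.5], [235.8, 135.9], [200.8, 116.4]]
yellow (215, 160, 23, 17) [[215, 168], [221, 175], [231, 169], [222, 161], [224, 160], [236, 168], [233, 175], [237, 173], [237, 167], [224, 160], [219, 168]]
yellow (144, 148, 42, 41) [[144, 151], [150, 148], [144, 151], [146, 158], [155, 164], [160, 174], [184, 188], [180, 180], [185, 175], [184, 169], [177, 172], [148, 154], [150, 152], [154, 155], [152, 150]]
```

```bash
python3 - <<'E'
from h import *
p=list(tp((FT[0],FT[1]+np.pi),-.019,.066))
movel(p+[.145],vel=.08); st('near'); print(movel(p+[.121],vel=.015,max_force=4)); st('touch'); hold(.3); st('settled')
E
```

```text
near t 23.06 [0.4804 0.1924 0.1438] yaw -2.93 F [-0.4  0.1 -1.6] w 0.125 g 57.7
True
touch t 24.03 [0.4816 0.1923 0.1308] yaw -2.929 F [ 0.8 -1.8  5.3] w 0.126 g 60.7
settled t 24.33 [0.4815 0.1923 0.1308] yaw -2.929 F [ 0.5 -0.7  5.6] w 0.125 g 61.0
```

```bash
python3 - <<'E'
from h import *
T=(FT[0],FT[1]+np.pi); c=cap('side','touch_raw.png'); t=cap('top','touch_top.png'); z=sense()['ee_pos'][2]+.028
f=6; b=(130,110)
im=cv2.resize(c['pixels'][b[1]:b[1]+95,b[0]:b[0]+125],None,fx=f,fy=f,interpolation=2)
def q(T,h,zz,col):
    X=[list(tp(T,x*h[0],y*h[1]))+[zz] for x,y in((1,1),(1,-1),(-1,-1),(-1,1))]
    cv2.polylines(im,[((proj(c,X)-b+.5)*f).astype(np.int32).reshape(-1,1,2)],True,col,1)
q(T,(.103,.071),z,(0,0,255)); q(FT,(.103,.071),.08,(0,255,0))
cv2.imwrite('pics/touch.png',im)
E
```

```text
(no output)
```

View pics/touch.png

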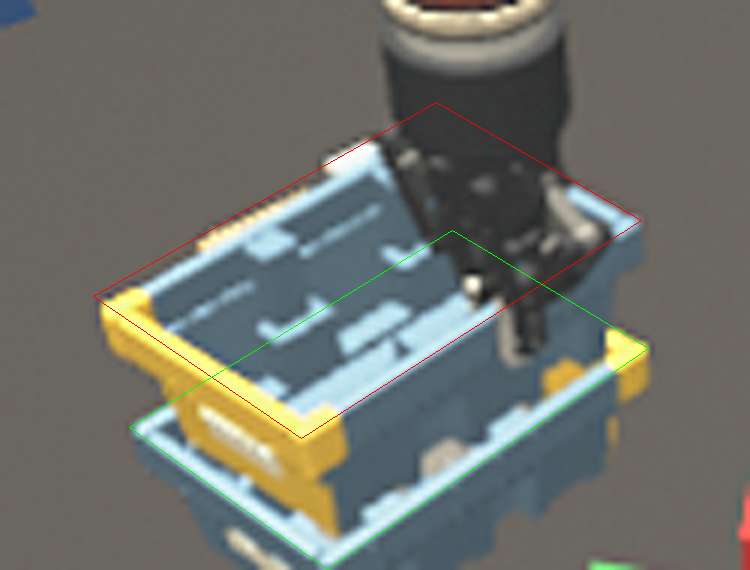

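```bash
python3 - <<'E'
from h import *
yw=FT[1]+np.pi; p=tp((FT[0],yw),-.019,.066); ex=np.array([np.cos(yw),np.sin(yw),0])
R0=Ro.from_euler('xyz',[np.pi,0,yw]); R=Ro.from_rotvec(-.045*ex)*R0; o=list(R.as_euler('xyz')); print(o)
G=lambda z: np.r_[p,z+.0187]+.0187*R.as_matrix()[:,2]
movel(list(p)+[.142],vel=.05); movel(list(G(.142)),o,vel=.02); st('tilted'); hold(.3)
print(movel(list(G(.121)),vel=.015,max_force=4)); hold(.3); st('touch'); cap('side','touch2.png')
E
```

```text
[np.float64(3.0965926535897927), np.float64(0.0), np.float64(-2.929592653589793)]
tilted t 25.08 [0.4807 0.1929 0.1414] yaw -2.931 F [ 0.7  0.  -2.6] w 0.122 g 58.2
True
touch t 26.79 [0.4812 0.1934 0.1238] yaw -2.929 F [ 0.1 -0.2  5.5] w 0.129 g 62.2
```

```bash
python3 - <<'E'
from h import *
yw=FT[1]+np.pi
s=st('pre'); grip(.45); st('rel'); q=s['ee_pos']
movel([q[0],q[1],q[2]+.05],vel=.06); st('u'); movel([q[0],q[1],.28],vel=.2); reach([.42,-.05,.33],[np.pi,0,1.6]); st('away')
c=cap('side','fin_side.png'); t=cap('top','fin_top.png')
import m; m.edges(t,(125,220,180,305),.152); 
hsv=cv2.cvtColor(c['pixels'],40); k=cv2.inRange(hsv,(18,120,120),(35,255,255)); k[:,260:]=0
X=[list(tp((FT[0],yw),.103,y))+[z] for z in(.152,.158) for y in(.071,-.071)]; print('pred',proj(c,X).round(1).tolist())
for a in cv2.findContours(k,0,1)[0]:
    if cv2.contourArea(a)>40: print(cv2.approxPolyDP(a,2,True)[:,0].tolist())
# rim back-corner check by blue mask: profile along predicted edges
g=cv2.GaussianBlur(cv2.cvtColor(c['pixels'],6),(0,0),.7).astype(float)
def edge(A,B):   # subpixel offset of image edge in rows, along predicted outer rim edge
    o=[]
    for f in np.linspace(.15,.85,15):
        P=proj(c,A+(B-A)*f)[0]; u=int(round(P[0])); vs=np.arange(int(P[1])-6,int(P[1])+7); d=np.abs(np.diff(g[vs,u])); o.append(vs[d.argmax()]+.5-P[1])
    return np.round(o,1)
C=lambda x,y:np.r_[tp((FT[0],yw),x,y),.152]
print('far edge',edge(C(.103,-.071),C(-.103,-.071))); print('end -x',edge(C(-.103,-.071),C(-.103,.071)))
E
```

```text
pre t 26.84 [0.4813 0.1933 0.1238] yaw -2.929 F [-0.6  0.5  5. ] w 0.128 g 62.2
rel t 27.23 [0.4792 0.1928 0.1216] yaw -2.929 F [-0.5 -0.7 -0.8] w 0.451 g 0.0
u t 28.23 [0.4808 0.1932 0.1733] yaw -2.929 F [-0.8  0.5 -0. ] w 0.45 g 0.0
away t 30.07 [ 0.4197 -0.0496  0.3288] yaw 1.601 F [ 0.6 -0.6 -0.1] w 0.451 g 0.0
rect [0.4479 0.2476] 211.4 153.5 yaw 0.2033
+x off mm 105.03 edge yaw 0.2096
-x off mm -104.33 edge yaw 0.2116
+y off mm 75.46 edge yaw 0.2122
-y off mm -73.79 edge yaw 0.2064
pred [[180.1, 184.6], [145.7, 160.9], [179.8, 182.8], [145.2, 159.2]]
[[149, 159], [148, 168], [156, 173], [160, 182], [185, 199], [182, 191], [187, 187], [186, 182], [180, 185], [180, 182], [177, 183], [151, 165], [151, 162], [156, 165], [154, 160], [148, 163], [147, 161], [152, 158]]
far edge [ 0.8  3.6  3.3 -1.1 -1.4 -0.7 -1.1 -0.5  0.1  3.7  3.3 -3.1 -2.6 -2.
 -1.5]
end -x [-4.9 -5.8 -5.8  2.3  0.3 -1.6 -2.6 -5.6 -0.6  3.5  3.5  2.5  5.5  4.5
 -5.5]
```

```bash
python3 - <<'E'
from h import *
c=cap('side')
def run(img,T,z,lab):
    g=cv2.cvtColor(img,6).astype(float)
    for n,A,B,sg in(('far',(.103,-.071),(-.103,-.071),1),('near',(.103,.071),(-.103,.071),-1),('plus',(.103,.071),(.103,-.071),-1),('minus',(-.103,.071),(-.103,-.071),1)):
        r=[]
        for f in np.linspace(.1,.9,33):
            P0=np.r_[tp(T,*(np.array(A)+(np.array(B)-A)*f)),z]; P=proj(c,P0)[0]; k=proj(c,P0+[0,0,.001])[0][1]-P[1]
            u=int(round(P[0])); vs=np.arange(int(P[1])-5,int(P[1])+7)
            col=g[vs,u]; d=np.diff(col)*sg; i=d.argmax()
            if d[i]<15: continue
            w=d[max(0,i-1):i+2].clip(0); x=(w*vs[max(0,i-1):i+2][:len(w)]).sum()/w.sum()+.5
            r.append((x-P[1])/k)
        r=np.array(r); h=len(r)//2; print(lab,n,len(r),'dz mm med',np.median(r).round(1),'halves',np.median(r[:h]).round(1),np.median(r[h:]).round(1),'mad',np.median(abs(r-np.median(r))).round(1))
yw=FT[1]+np.pi
run(cv2.imread('pics/side0.png'),(FT[0],yw),.080,'ref')
run(c['pixels'],(tp(FT,-.0018,-.0015),yw),.152,'now')
# filled / nest tote unmoved? lower tote
d0=cv2.imread('pics/side0.png').astype(int); d=np.abs(c['pixels'].astype(int)-d0).max(2)
print('nest top check'); t=cap('top'); import m; m.edges(t,(325,410,195,295),.080)
for b in ((150,230,190,235),): print((d[b[2]:b[3],b[0]:b[1]]>30).mean())
E
```

```text
ref far 33 dz mm med -0.4 halves -0.7 -0.2 mad 0.6
ref near 33 dz mm med 0.3 halves 0.4 0.3 mad 0.7
ref plus 33 dz mm med -1.0 halves -1.1 -1.0 mad 0.6
ref minus 33 dz mm med 0.2 halves 0.2 0.0 mad 0.5
now far 33 dz mm med 3.7 halves 2.3 4.1 mad 3.7
now near 30 dz mm med -0.4 halves -0.2 -0.6 mad 0.8
now plus 33 dz mm med -0.4 halves -0.4 -0.5 mad 0.6
now minus 23 dz mm med 3.8 halves -3.4 12.4 mad 7.2
nest top check
rect [ 0.4556 -0.2412] 237.5 173.2 yaw -0.0107
+x off mm 117.11 edge yaw 0.0006
-x off mm -69.25 edge yaw 0.677
+y off mm 65.33 edge yaw -0.1651
-y off mm -85.08 edge yaw -0.0042
0.04722222222222222
```

```bash
python3 -c "
from rig import *
print(close_job())"
```

```text
the job is handed in; nothing more can be done
None
```

The job is handed in at about 31 s: the drilled clevis stands in the filled tote with the two finished ones, and the spare tote is turned half a turn and stacked on it, measured level and at seated height on its near side and yellow end; its other two edges, and whether the lower empty tote moved, could not be measured at the end.

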